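# Set out the press station: glasses, funnel and muddler into their matching holders

### The job

Set out the press station for service: stand the small glass, the large glass and the funnel (mouth down, as it is) each flat inside the rim of the round rubber holder made for its size - smallest in the smallest, largest in the largest - and lay the muddler flat inside the long tray, either way round. Set the glasses down without dropping them, knock nothing over, and leave the salt shaker and the white jar where they stand.

Things in the scene. Friction and masses are not known exactly. Their poses are not given: they have to be found in the camera images.
- small_glass_mid (a point): Small straight clear glass cup, outside diameter 42 mm, 75 mm tall, wall 3 mm, base 8 mm thick, open at the top, about 110 g; loose, standing upright on the counter. Point: on its axis, half-way up (37.5 mm above its underside); z is its axis, up.
- large_glass_mid (a point): Large straight clear glass cup, outside diameter 60 mm, 95 mm tall, wall 3 mm, base 8 mm thick, open at the top, about 220 g; loose, standing upright on the counter. Point: on its axis, half-way up (47.5 mm above its underside); z is its axis, up.
- funnel_mid (a point): Orange silicone funnel (stiff), loose, standing mouth down, spout straight up. Overall 88 mm tall; mouth (the foot it stands on) 78 mm in diameter; the cone narrows to the spout at 46 mm above the underside; from there to the top the spout is 21 to 19 mm in diameter and is the place to grip. About 70 g. Point: on its axis, 44 mm above its underside; z is its axis, pointing to the spout.
- muddler_mid (a point): Wooden muddler, a bar 190 mm long and 26 mm thick lying flat on the counter; the middle 124 mm is square in section (26 x 26 mm), the ends are round; about 90 g, balanced within 5 mm of this point. Point: its middle, 13 mm above its underside. x runs along its length towards the toothed end, z up.
- small_ring: Fixed round dark grey rubber holder, a shallow dish with a low rim. Inside diameter 58 mm, outside 66 mm; floor 3 mm thick, rim top 8 mm above the counter (5 mm above the floor). Made for the small glass. Origin: centre of its underside, on the counter; z up.
- large_ring: Fixed round dark grey rubber holder, a shallow dish with a low rim. Inside diameter 76 mm, outside 84 mm; floor 3 mm thick, rim top 8 mm above the counter (5 mm above the floor). Made for the large glass. Origin: centre of its underside, on the counter; z up.
- wide_ring: Fixed round dark grey rubber holder, a shallow dish with a low rim. Inside diameter 94 mm, outside 102 mm; floor 3 mm thick, rim top 8 mm above the counter (5 mm above the floor). Made for the funnel, mouth down. Origin: centre of its underside, on the counter; z up.
- trough: Fixed long dark grey rubber tray for the muddler. Inside 210 x 50 mm, outside 218 x 58 mm; floor 3 mm thick, rim top 8 mm above the counter (5 mm above the floor); the rim is left open over the middle 96 mm of both long sides. Origin: centre of its underside, on the counter; x along its length, z up. The muddler may lie either way round.
- shaker_mid (a point): Bystander, to be left where it is: small metal salt shaker, 40 mm in diameter, 58 mm tall, loose. Point: on its axis, 29 mm above its underside. (The other things on the counter, jug, bottles, coasters, board, caddy and lever press, stand at the back and sides: beyond x = 0.78 m or more than 0.5 m to the left or right of the robot.)
- jar_mid (a point): Bystander, to be left where it is: small square white ceramic jar with a round wooden stopper, 36 x 36 mm, 50 mm tall, loose. Point: on its axis, 25 mm above its underside.

How it is judged:
At the end, for the whole second after the job is handed in: Glasses and funnel upright (0.06 rad) on the floor of their own holders, within 11 mm of centre and 2.5 mm of resting height; muddler on the floor of the long tray, within 12.5 mm lengthwise, 13.5 mm crosswise, 0.14 rad; all at rest (horizontal distance between small_glass_mid and small_ring below 0.011 m and z of small_glass_mid in the frame of small_ring between 0.036 and 0.043 m and angle between each of small_glass_mid, large_glass_mid, funnel_mid's own z axis and vertical below 0.06 rad and linear speed of each of small_glass, large_glass, funnel, muddler below 0.02 m/s and horizontal distance between large_glass_mid and large_ring below 0.011 m and z of large_glass_mid in the frame of large_ring between 0.046 and 0.053 m and horizontal distance between funnel_mid and wide_ring below 0.011 m and z of funnel_mid in the frame of wide_ring between 0.0425 and 0.0495 m and x of muddler_mid in the frame of trough between -0.0125 and 0.0125 m and y of muddler_mid in the frame of trough between -0.0135 and 0.0135 m and z of muddler_mid in the frame of trough between 0.0115 and 0.0185 m and angle between the x axis of muddler_mid and the x axis of trough, either way round below 0.14 rad); the robot touches nothing.
It fails at once if a glass or the funnel is knocked over or tipped far (angle between any of small_glass_mid, large_glass_mid, funnel_mid's own z axis and vertical above 0.7 rad).
It fails at once if the small glass falls free from more than about 25 mm (linear speed of small_glass above 0.7 m/s and contact force between the fingers and small_glass below 0.05 N).
It fails at once if the large glass falls free from more than about 25 mm (linear speed of large_glass above 0.7 m/s and contact force between the fingers and large_glass below 0.05 N).
It fails at once if the shaker is pushed more than 30 mm from its place or knocked over (distance of shaker_mid from where it was at the start of the episode above 0.03 m or angle between shaker_mid's own z axis and vertical above 0.7 rad).
It fails at once if the jar is pushed more than 30 mm from its place or knocked over (distance of jar_mid from where it was at the start of the episode above 0.03 m or angle between jar_mid's own z axis and vertical above 0.7 rad).
It also fails if it takes over 96 s, if anything falls off the work surface, if the arm or the gripper's body presses on something with over 40 N, if the wrist force passes 120 N, or if a joint passes its speed limit or range.

### The arm

A 7-joint arm with a two-finger parallel gripper is mounted at the origin on the work surface. World frame = base frame: x ahead of the robot, y to its left, z up, the work surface at z = 0. Lengths are in m, angles in rad, forces in N, time in s.
With the tool pointing down it reaches from about 0.4 to 0.925 m from the base axis. Payload 5.6 kg.
Tool frame: the origin (TCP) lies midway between the tips of the shut fingers; the grasp point (between the pads) lies 19 mm behind it; z points along the fingers, y is the line along which they close (so a half turn about z gives the same grasp; the last joint's range is limited). The gripper opens to 85 mm and grips with 20 to 120 N. Pads are 22 mm wide; open, the fingers measure 114 mm over their backs; the gripper's body (76 mm by 85 mm) begins 54 mm behind the grasp point. The pads swing forward as they close: fully open they stand 13 mm farther back than shut.
Start: joints at [-1.27, 0.468, -0.012, 1.603, 0.006, 1.071, -0.056], TCP at [0.219, 0.612, 0.231] pointing down, gripper open.
Joint ranges: [-2.53, 2.53], [-0.31, 2.02], [-1.57, 1.55], [0.28, 2.44], [-1.29, 4.43], [0.15, 1.84], [-2.92, 2.92]. Speed limits (rad/s): [2.57, 2.57, 3.14, 3.14, 3.14, 3.14, 3.14].

### API

Orientations are given as a unit quaternion [x, y, z, w].
In Python, from plant import manip, imaging gives the robot as it stands.
- The arm moves only by the tool jog_arm, never from a script. Its argument "motion" is text: rows parted by semicolons, each of 7 numbers parted by spaces: the gripper command: -1 is fully open, 1 is shut, values between are in proportion, then the shift along the tool's x, y, z as a fraction of full scale, then the turn, a rotation vector about the tool's x, y, z as a fraction of full scale. A call has 1 to 12 rows; each row is the pose to reach, as a shift and turn from the pose commanded when the call began, along the tool's axes at that moment; what a row does not reach only later rows make up. Full scale, the value 1, is 0.75 m for a shift and 60 degrees for a turn. A row lasts 1/8 s, in which the tool goes at most 62.5 mm and 10.7 degrees, less where a joint would pass 70% of its speed; a pose out of reach is approached as far as the arm can. A call with a number of a shift or a turn outside -1 to 1 is refused whole. A call with a gripper value outside its range is refused whole. The fingers move at their own pace and stop on an object; "grip_force" is the grip in N (left out, the last holds). Time passes only in rows, so rows that repeat a pose let the fingers close. It gives the time, the measured TCP pose, the force, the opening and the grip force at its end, in the units of the state.
- manip.get_obs(): the state, without advancing time (a new reading comes with each control period).
- imaging.snapshot(name): name is "side" or "top"; returns a dict with "frame" (480x640x3 uint8, red, green, blue), "K" (3x3 intrinsics, pixels), "position" and "rotation" of the camera in the world. Camera axes: x right, y down, z forward; pixel columns grow to the right and rows downward; lengths in m; the calibration is good to about 2 mm. A picture is of the moment at which its call begins. There is no depth.
- manip.hand_in(): hands the job in; it is judged then, once.
The state is a dict: "time_s": time; "q": joint angles; "qd": joint speeds; "joint_efforts": joint torques, N m; "position": TCP position; "tool_rot": TCP orientation; "wrist_force": force on the tool from outside, world axes, zero at the start; "wrist_torque": the same for the moment, N m; "opening": opening from 0.0 (shut) to 1.0 (fully open); "grip_force": force on a finger pad.
Only numpy, scipy, OpenCV 4.12 (cv2) and the standard library are available. Lean on these libraries where they do the work, as an engineer would, in place of code of your own. Each camera call takes 0.05 s, during which the arm holds its last target. There are 200 camera calls.

## Working session

There is one attempt and no reset: what is moved stays moved. The work goes in short steps, Python scripts to look and compute and a tool call to move; the robot and the scene stay as the last step left them, time stands still between calls to the robot, and variables do not carry over. Pictures are saved under pics/ and viewed, at most 14 in all, crops included, and the job is handed in when it is done.

Besides the shell and the picture viewer there is one more tool, called after "Emit:" by a JSON object that holds its "op" and its "data", one argument or row to a line. jog_arm: Moves the arm, as the interface text tells. Shift numbers are shares of 0.75 m and turn numbers shares of 60 degrees, none past 1 either way. Its arguments: {"type":"object","properties":{"motion":{"type":"string"},"grip_force":{"type":"number"}},"required":["motion"]}

```bash
ls; mkdir -p pics; python3 - <<'E'
from plant import manip, imaging
import cv2
for n in("top","side"):
    s=imaging.snapshot(n); cv2.imwrite(f"pics/{n}0.png",s["frame"][:,:,::-1]); print(n,s["K"],s["position"],s["rotation"])
print(manip.get_obs())
E
```

```text
pics
top [[542.1244425    0.         317.10467326]
 [  0.         542.1244425  235.32669915]
 [  0.           0.           1.        ]] [0.305513   0.00795825 1.17776732] [-0.70249314  0.70471721 -0.07595866  0.06408838]
side [[480.68706386   0.         315.94307964]
 [  0.         480.68706386 240.27289643]
 [  0.           0.           1.        ]] [ 0.49307708 -0.6006523   0.70203717] [ 0.93148052 -0.03831987  0.00696923 -0.36170024]
{'time_s': 0.1, 'q': array([-1.26999099,  0.46831242, -0.01158996,  1.60350898,  0.00599217,
        1.07139448, -0.05632814]), 'qd': array([-0.00176723, -0.00383855, -0.00130153, -0.00197542,  0.00103758,
       -0.00108124,  0.00107262]), 'joint_efforts': array([ 7.95461438e-04, -5.33521414e+01,  2.15405115e-02, -2.51968020e+01,
        1.15498042e-02,  4.32300498e-03, -3.99589140e-06]), 'position': array([0.21899894, 0.6114771 , 0.23042778]), 'tool_rot': array([ 1.71110407e-01,  9.85251540e-01, -7.90444574e-04, -7.95369972e-05]), 'wrist_force': array([ 0.65374624,  0.26010689, -1.05292959]), 'wrist_torque': array([-0.01576269, -0.02323048, -0.01366389]), 'grip_force': 0.0, 'opening': 1.0018683400521793}
```

View pics/top0.png

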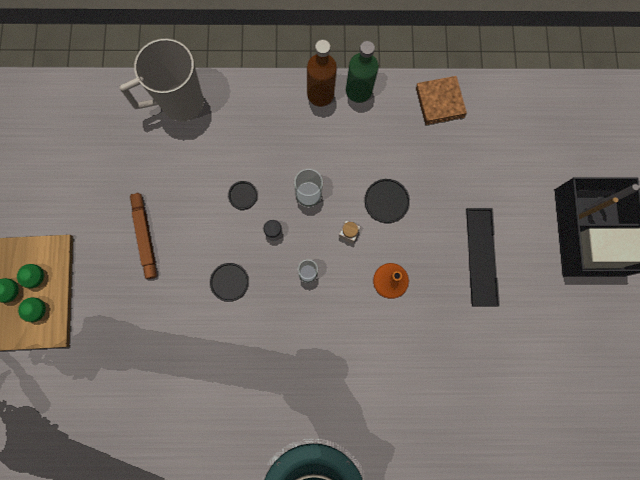

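View pics/side0.png

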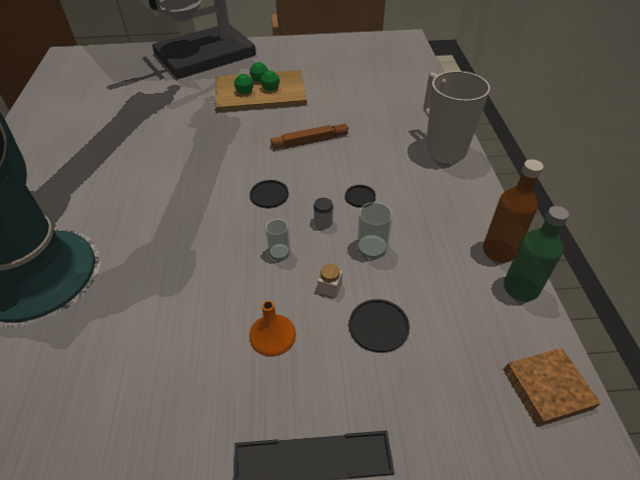

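Top view (up = +x, left = +y): small ring at (242,195), large ring (229,282), wide ring (387,201), tray (482,257), muddler (144,237), funnel (391,281), large glass (308,188), small glass (308,270), shaker (273,230) and jar (349,231). The side view agrees. Next I'll measure each of these, overlaying models for the glasses.

```bash
cat > h.py <<'E'
import numpy as np, cv2
from scipy.spatial.transform import Rotation as R
from plant import manip, imaging
def ray(s,px,z=0.):
    px=np.atleast_2d(px).astype(float); K=s["K"]
    d=np.c_[(px-K[:2,2])/[K[0,0],K[1,1]],np.ones(len(px))]@R.from_quat(s["rotation"]).as_matrix().T
    p=np.array(s["position"]); return (p+d*((z-p[2])/d[:,2])[:,None])[:,:2]
def proj(s,P):
    c=(np.atleast_2d(P)-s["position"])@R.from_quat(s["rotation"]).as_matrix(); u=c@s["K"].T
    return u[:,:2]/u[:,2:]
def circ(x,y,r,z):
    t=np.linspace(0,2*np.pi,60); return np.c_[x+r*np.cos(t),y+r*np.sin(t),0*t+z]
def blob(mask,seed):
    n,l,st,c=cv2.connectedComponentsWithStats(mask.astype(np.uint8))
    ids=[i for i in range(1,n) if st[i,4]>60]; i=min(ids,key=lambda i:np.hypot(*(c[i]-seed)))
    ct=max(cv2.findContours((l==i).astype(np.uint8),0,1)[0],key=len)[:,0]
    return c[i],st[i,4],ct
def overlay(s,curves,x0,y0,w,h,k,fn):
    im=cv2.resize(s["frame"][y0:y0+h,x0:x0+w,::-1],None,fx=k,fy=k,interpolation=cv2.INTER_CUBIC)
    for cv_,col in curves:
        p=((proj(s,cv_)-[x0,y0]+.5)*k).astype(int); cv2.polylines(im,[p],False,col,1)
    cv2.imwrite(fn,im); 
def toolshift(o,target):
    return R.from_quat(o["tool_rot"]).inv().apply(np.array(target)-o["position"])/0.75
E
python3 - <<'E'
from h import *
T=imaging.snapshot("top");S=imaging.snapshot("side")
for n,s,seeds in(("top",T,dict(small=(242,195),large=(229,282),wide=(387,201),trough=(482,257))),("side",S,dict(small=(360,195),large=(269,193),wide=(379,325),trough=(315,458)))):
    g=s["frame"].max(2)
    for k,sd in seeds.items():
        c,a,ct=blob(g<85,sd); w=ray(s,ct,.006).astype(np.float32)
        r=cv2.minAreaRect(w); print(n,k,a,"ctr",np.round(r[0],4),"size",np.round(r[1],3),round(r[2],1), cv2.minEnclosingCircle(w))
hT=cv2.cvtColor(T["frame"],cv2.COLOR_RGB2HSV);hS=cv2.cvtColor(S["frame"],cv2.COLOR_RGB2HSV)
for n,s,h,m,f in(("top",T,hT,(144,237),(391,281)),("side",S,hS,(310,136),(272,335))):
    for k,sd,z in(("mud",m,.015),("fun",f,0.002)):
        mk=(h[...,0]<14)&(h[...,1]>(110 if k=="mud" else 190))&(h[...,2]>50)
        c,a,ct=blob(mk,sd); w=ray(s,ct,z).astype(np.float32)
        r=cv2.minAreaRect(w); print(n,k,a,np.round(r[0],4),np.round(r[1],3),round(r[2],1),cv2.minEnclosingCircle(w))
print("guess glass T base", ray(T,[(308,274),(308,196),(273,233),(349,236)]),"S base",ray(S,[(279,252),(373,246)],.004))
E
```

```text
top small 679 ctr [0.6333 0.1538] size [0.065 0.065] 0.0 ((0.6333585381507874, 0.15369683504104614), 0.03381418436765671)
top large 1199 ctr [0.4387 0.1786] size [0.082 0.082] 89.9 ((0.4389295279979706, 0.1785603165626526), 0.0425647608935833)
top wide 1582 ctr [ 0.6197 -0.1693] size [0.099 0.102] 88.7 ((0.6205963492393494, -0.16740253567695618), 0.05217676982283592)
top trough 2643 ctr [ 0.4938 -0.3743] size [0.06  0.218] 90.0 ((0.4939262866973877, -0.3741339445114136), 0.11263908445835114)
side small 573 ctr [0.6352 0.1542] size [0.07  0.065] 84.6 ((0.6356455087661743, 0.1544719934463501), 0.03665345534682274)
side large 892 ctr [0.4411 0.1796] size [0.082 0.091] 0.9 ((0.44067221879959106, 0.17988267540931702), 0.04597549885511398)
side wide 2583 ctr [ 0.6221 -0.1674] size [0.105 0.101] 70.9 ((0.6212474703788757, -0.16756977140903473), 0.05334749445319176)
side trough 6633 ctr [ 0.4953 -0.3735] size [0.061 0.218] 89.9 ((0.49574345350265503, -0.3729664981365204), 0.11239660531282425)
top mud 979 [0.5415 0.3688] [0.192 0.028] 13.7 ((0.541890025138855, 0.36724716424942017), 0.09642783552408218)
top fun 881 [ 0.4424 -0.1722] [0.072 0.075] 88.5 ((0.44174179434776306, -0.17212405800819397), 0.0382789708673954)
side mud 596 [0.5411 0.3757] [0.196 0.046] 15.8 ((0.5425795912742615, 0.3703903257846832), 0.09826577454805374)
side fun 1520 [ 0.4393 -0.1653] [0.077 0.085] 44.2 ((0.4412127435207367, -0.161352276802063), 0.04602020978927612)
guess glass T base [[ 0.45613242  0.00781758]
 [ 0.63249155  0.00755611]
 [ 0.54767145  0.08520239]
 [ 0.54063895 -0.0832294 ]] S base [[0.45830697 0.0118528 ]
 [0.64075223 0.01100425]]
```

```bash
cat > ov.py <<'E'
from h import *
def box(x,y,l,w,a,z):
    a=np.radians(a);c=np.array([[1,1],[1,-1],[-1,-1],[-1,1],[1,1]])*[l/2,w/2]
    return np.c_[c@np.array([[np.cos(a),np.sin(a)],[-np.sin(a),np.cos(a)]])+[x,y],[z]*5]
G,Y,C=(0,255,0),(0,255,255),(255,255,0)
E
python3 - <<'E'
from ov import *
sg=(.457,.010);lg=(.6365,.0095);f=(.4415,-.1695)
cv=[(circ(.6343,.154,.033,.008),G),(circ(.4395,.179,.042,.008),G),(circ(.6205,-.1675,.051,.008),G),(box(.4948,-.3738,.218,.058,0,.008),G),(box(.5415,.370,.19,.026,13.7,.013),C),
(circ(*f,.039,0),C),(circ(*f,.0095,.088),C)]
for g,r,h in((sg,.021,.075),(lg,.030,.095)): cv+=[(circ(*g,r,0),Y),(circ(*g,r,h),C)]
T=imaging.snapshot("top");S=imaging.snapshot("side")
overlay(T,cv,215,160,200,150,4,"pics/ovT.png"); overlay(S,cv,215,170,200,150,4,"pics/ovS.png")
overlay(T,cv,100,160,400,160,2,"pics/ovT2.png")
a=cv2.imread("pics/ovT2.png");b=np.zeros((600,800,3),np.uint8);b[:320]=a;overlay(S,cv,220,330,180,140,2,"pics/x.png");b[320:600,:360]=cv2.imread("pics/x.png")
overlay(S,cv,260,115,110,70,4,"pics/x.png");b[320:600,360:]=cv2.imread("pics/x.png");cv2.imwrite("pics/ovM.png",b)
E
```

```text
(no output)
```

View pics/ovT.png

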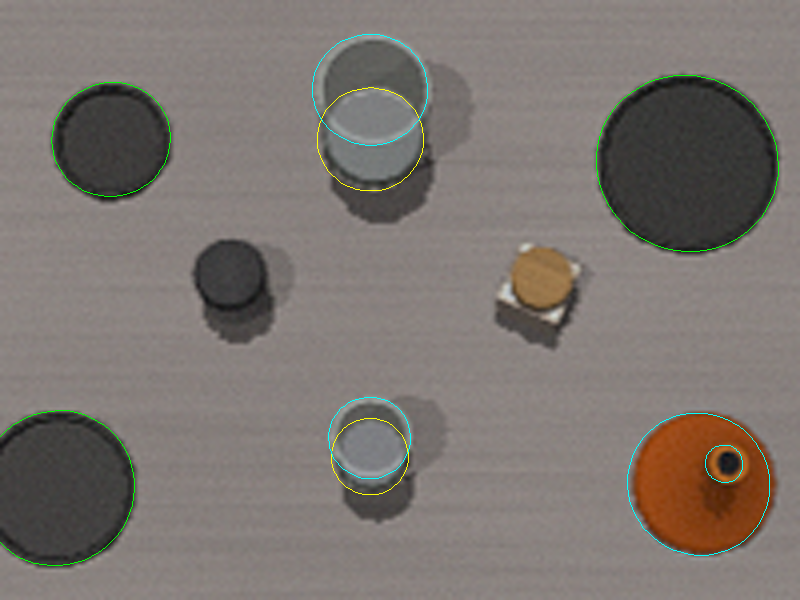

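View pics/ovS.png

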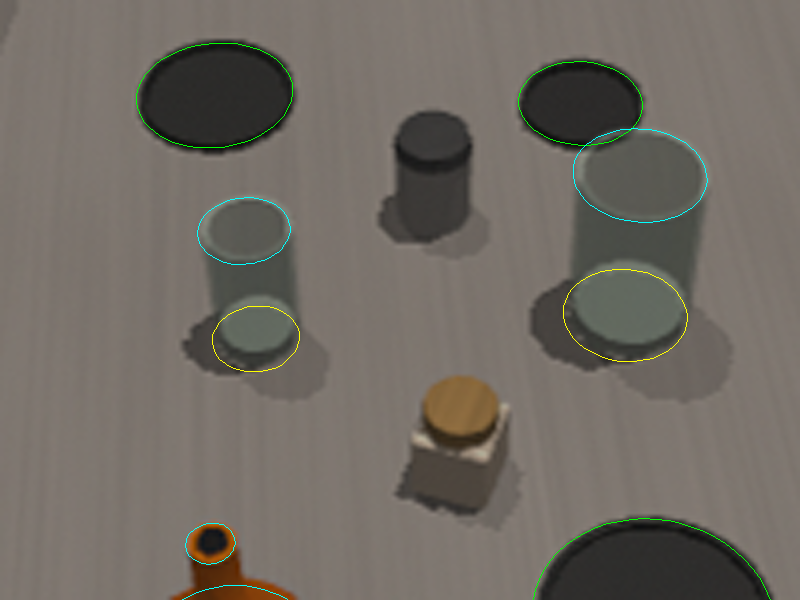

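View pics/ovM.png

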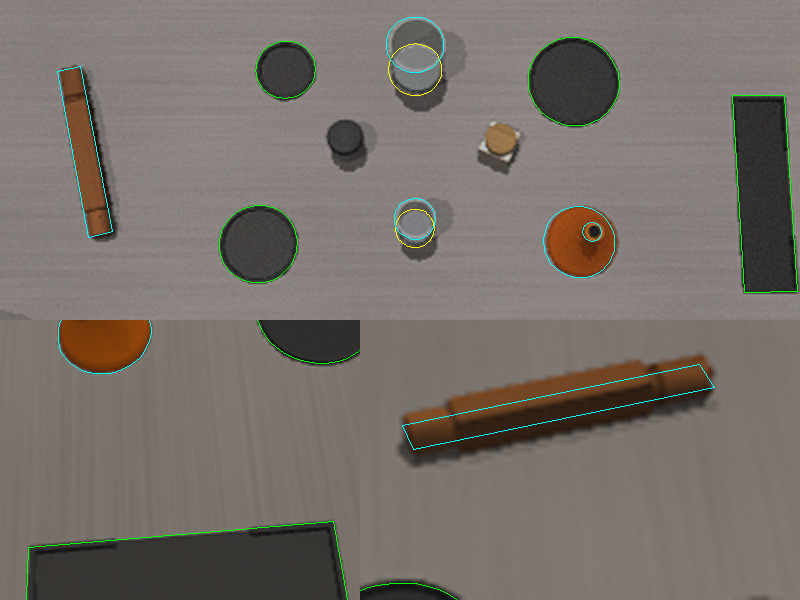

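The overlays fit. The only corrections are about +2 mm in x and -1.5 mm in y for the glasses, giving a small glass at (.459,.0085) and a large one at (.638,.008). I'll start with the muddler, since it's nearest to the arm.

Emit:
{"op": "jog_arm", "data": {
  "motion": "-1 -0.06 -0.02 0 0 0 -0.1; -1 -0.13 -0.04 0.02 0 0 -0.2; -1 -0.2 -0.06 0.04 0 0 -0.3; -1 -0.27 -0.08 0.06 0 0 -0.4; -1 -0.34 -0.105 0.08 0 0 -0.5; -1 -0.41 -0.127 0.1 0 0 -0.557; -1 -0.47 -0.145 0.12 0 0 -0.557; -1 -0.514 -0.159 0.14 0 0 -0.557; -1 -0.514 -0.159 0.147 0 0 -0.557; -1 -0.514 -0.159 0.147 0 0 -0.557; -1 -0.514 -0.159 0.147 0 0 -0.557",
  "grip_force": 40
}}

```text
time_s: 1.68
position: [0.5407, 0.3715, 0.1216]
tool_rot: [-0.121, 0.993, 0.001, 0.0]
wrist_force: [0.2, 0.2, 0.0]
opening: 0.995
grip_force: 0.0
```

```bash
python3 - <<'E'
from h import *
o=manip.get_obs(); print(o["time_s"],o["position"],R.from_quat(o["tool_rot"]).as_matrix().round(4),toolshift(o,(.5415,.3695,.006)))
E
```

```text
1.675 [0.540746   0.37153474 0.12160885] [[-9.709e-01 -2.396e-01  0.000e+00]
 [-2.396e-01  9.709e-01  1.200e-03]
 [-3.000e-04  1.200e-03 -1.000e+00]] [-0.0002759  -0.00305877  0.15414169]
```

Emit:
{"op": "jog_arm", "data": {
  "motion": "-1 0 -0.003 0.05 0 0 0; -1 0 -0.003 0.1 0 0 0; -1 0 -0.003 0.14 0 0 0; -1 0 -0.003 0.154 0 0 0; -1 0 -0.003 0.154 0 0 0; 1 0 -0.003 0.154 0 0 0; 1 0 -0.003 0.154 0 0 0; 1 0 -0.003 0.154 0 0 0; 1 0 -0.003 0.154 0 0 0; 1 0 -0.003 0.154 0 0 0; 1 0 -0.003 0.154 0 0 0; 1 0 -0.003 0.154 0 0 0"
}}

```text
time_s: 3.18
position: [0.5429, 0.368, 0.0064]
tool_rot: [-0.119, 0.993, 0.0, 0.001]
wrist_force: [-0.9, -0.6, 6.6]
opening: 0.296
grip_force: 41.5
```

Emit:
{"op": "jog_arm", "data": {
  "motion": "1 0 0 -0.04 0 0 0; 1 0 0 -0.09 0 0 0; 1 0 0 -0.14 0 0 0; 1 0 0 -0.18 0 0 0; 1 0 0 -0.2 0 0 0; 1 0 0 -0.2 0 0 0"
}}

```text
time_s: 3.92
position: [0.5426, 0.3676, 0.156]
tool_rot: [-0.119, 0.993, 0.0, 0.0]
wrist_force: [-0.4, 0.2, -0.8]
opening: 0.296
grip_force: 40.7
```

```bash
python3 - <<'E'
from h import *
o=manip.get_obs(); s=toolshift(o,(.4948,-.3738,.155)); print(o["position"],s,s/1.0*np.array([[.25],[.5],[.75]]))
T=imaging.snapshot("top")
h=cv2.cvtColor(T["frame"],cv2.COLOR_RGB2HSV); mk=(h[...,0]<14)&(h[...,1]>110)&(h[...,2]>50)
c,a,ct=blob(mk,proj(T,o["position"])[0]); w=ray(T,ct,o["position"][2]+.01).astype(np.float32); print(a,cv2.minAreaRect(w))
E
```

```text
[0.54263322 0.36764315 0.15595708] [ 2.96339149e-01 -9.45285066e-01  6.01585700e-04] [[ 7.40847873e-02 -2.36321266e-01  1.50396425e-04]
 [ 1.48169575e-01 -4.72642533e-01  3.00792850e-04]
 [ 2.22254362e-01 -7.08963799e-01  4.51189275e-04]]
487 ((0.4964393675327301, 0.3556988537311554), (0.10237184911966324, 0.026186000555753708), 15.308675765991211)
```

Emit:
{"op": "jog_arm", "data": {
  "motion": "1 0.01 -0.03 0 0 0 0.02; 1 0.03 -0.095 0 0 0 0.04; 1 0.05 -0.16 0 0 0 0.06; 1 0.073 -0.232 0 0 0 0.08; 1 0.096 -0.305 0 0 0 0.1; 1 0.118 -0.377 0 0 0 0.12; 1 0.141 -0.45 0 0 0 0.14; 1 0.163 -0.52 0 0 0 0.16; 1 0.186 -0.593 0 0 0 0.18; 1 0.209 -0.666 0 0 0 0.2; 1 0.228 -0.728 0 0 0 0.228; 1 0.24 -0.766 0 0 0 0.228"
}}

```text
time_s: 5.48
position: [0.502, -0.236, 0.1538]
tool_rot: [0.001, 1.0, -0.0, -0.002]
wrist_force: [0.7, 0.9, -0.5]
opening: 0.296
grip_force: 40.7
```

```bash
python3 - <<'E'
from h import *
o=manip.get_obs(); print(o["time_s"],o["position"],R.from_quat(o["tool_rot"]).as_matrix().round(3),toolshift(o,(.4948,-.3738,.100)))
E
```

```text
5.475 [ 0.50195393 -0.23598382  0.15376604] [[-1.     0.003 -0.003]
 [ 0.003  1.    -0.   ]
 [ 0.003 -0.    -1.   ]] [ 0.00879553 -0.18377636  0.07172806]
```

Emit:
{"op": "jog_arm", "data": {
  "motion": "1 0.003 -0.05 0 0 0 0; 1 0.006 -0.1 0.02 0 0 0; 1 0.008 -0.15 0.04 0 0 0; 1 0.009 -0.184 0.07 0 0 0; 1 0.009 -0.184 0.072 0 0 0; 1 0.009 -0.184 0.072 0 0 0; 1 0.009 -0.184 0.072 0 0 0"
}}

```text
time_s: 6.35
position: [0.4979, -0.3699, 0.1019]
tool_rot: [-0.001, 1.0, 0.0, 0.0]
wrist_force: [0.0, -0.0, -0.6]
opening: 0.299
grip_force: 40.7
```

```bash
python3 - <<'E'
from h import *
o=manip.get_obs(); print(o["time_s"],o["position"],R.from_quat(o["tool_rot"]).as_matrix().round(3),toolshift(o,(.4948,-.3738,.010)))
T=imaging.snapshot("top");S=imaging.snapshot("side")
cv2.imwrite("pics/mud1.png",np.hstack([cv2.resize(T["frame"][180:330,400:550,::-1],(400,400)),cv2.resize(S["frame"][330:480,220:370,::-1],(400,400))]))
E
```

```text
6.35 [ 0.49787411 -0.36991664  0.10191082] [[-1.    -0.003  0.001]
 [-0.003  1.     0.   ]
 [-0.001  0.    -1.   ]] [ 0.00419412 -0.00522193  0.12254266]
```

View pics/mud1.png

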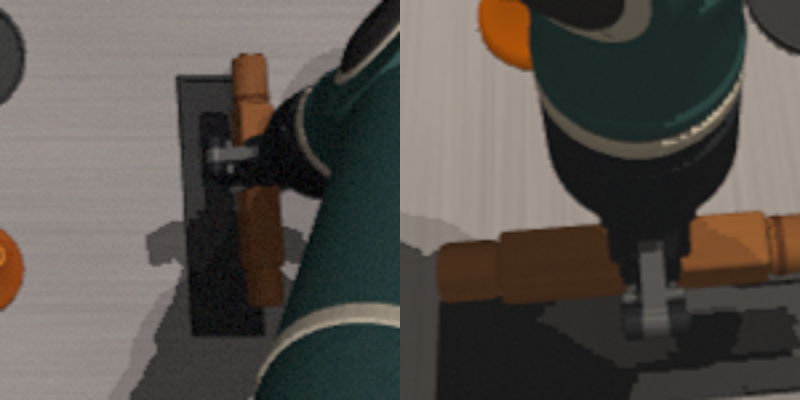

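```bash
python3 - <<'E'
from h import *
T=imaging.snapshot("top"); o=manip.get_obs()
w=ray(T,[(493,200.3),(498.3,294.7)],.115); print(w,w.mean(0),o["position"])
E
```

```text
[[ 0.59140533 -0.36925812]
 [ 0.39946033 -0.3664788 ]] [ 0.49543283 -0.36786846] [ 0.49781914 -0.37051383  0.10225342]
```

Emit:
{"op": "jog_arm", "data": {
  "motion": "1 0.0015 -0.005 0.04 0 0 0; 1 0.0015 -0.005 0.08 0 0 0; 1 0.0015 -0.005 0.11 0 0 0; 1 0.0015 -0.005 0.12 0 0 0; 1 0.0015 -0.005 0.1225 0 0 0; 1 0.0015 -0.005 0.1225 0 0 0; 1 0.0015 -0.005 0.1225 0 0 0; 0 0.0015 -0.005 0.1225 0 0 0; 0 0.0015 -0.005 0.1225 0 0 0; 0 0.0015 -0.005 0.1225 0 0 0"
}}

```text
time_s: 7.75
position: [0.4961, -0.3751, 0.0098]
tool_rot: [-0.0, 1.0, -0.0, 0.0]
wrist_force: [-0.0, -0.5, -0.4]
opening: 0.5
grip_force: 0.0
```

Emit:
{"op": "jog_arm", "data": {
  "motion": "0 0 0 -0.05 0 0 0; 0 0 0 -0.12 0 0 0; 0 0 0 -0.18 0 0 0; 0 0.01 0.04 -0.2 0 0 0; 0 0.025 0.1 -0.2 0 0 0; 0 0.042 0.16 -0.2 0 0 0; 0 0.058 0.22 -0.2 0 0 0; 0 0.068 0.26 -0.2 0 0 0; 0 0.072 0.272 -0.2 0 0 0; 0 0.072 0.272 -0.2 0 0 0; 0 0.072 0.272 -0.2 0 0 0"
}}

```text
time_s: 9.12
position: [0.4422, -0.1725, 0.1598]
tool_rot: [0.001, 1.0, -0.0, 0.0]
wrist_force: [1.3, 0.5, 0.4]
opening: 0.5
grip_force: 0.0
```

```bash
python3 - <<'E'
from ov import *
o=manip.get_obs(); print(o["time_s"],o["position"],R.from_quat(o["tool_rot"]).as_matrix().round(3),toolshift(o,(.4415,-.1705,.051)))
T=imaging.snapshot("top");S=imaging.snapshot("side")
cv=[(box(.4948,-.3738,.218,.058,0,.008),G),(circ(.4415,-.1705,.039,0),C),(circ(.4415,-.1705,.0095,.088),C)]
overlay(T,cv,350,180,160,150,2.5,"pics/a.png");overlay(S,cv,220,280,160,150,2.5,"pics/b.png")
cv2.imwrite("pics/f1.png",np.hstack([cv2.imread("pics/a.png"),cv2.imread("pics/b.png")]))
h=cv2.cvtColor(T["frame"],cv2.COLOR_RGB2HSV); mk=(h[...,0]<14)&(h[...,1]>110)&(h[...,2]>40)
c,a,ct=blob(mk,(482,257)); w=ray(T,ct,.02).astype(np.float32); print(a,cv2.minAreaRect(w))
E
```

```text
9.125 [ 0.44221476 -0.17249708  0.15978081] [[-1.     0.001  0.001]
 [ 0.001  1.    -0.001]
 [-0.001 -0.001 -1.   ]] [0.00103971 0.00277266 0.14503842]
575 ((0.4753201901912689, -0.3780142664909363), (0.030273940414190292, 0.15430022776126862), 86.04615020751953)
```

View pics/f1.png

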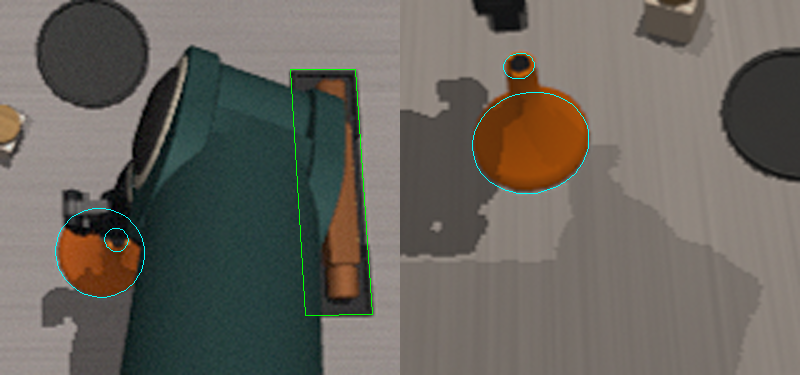

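The muddler lies inside the tray outline, spanning about (330,85) to (342,298). The funnel model fits in both views.

Emit:
{"op": "jog_arm", "data": {
  "motion": "0 0.001 0.003 0.04 0 0 0; 0 0.001 0.003 0.08 0 0 0; 0 0.001 0.003 0.12 0 0 0; 0 0.001 0.003 0.14 0 0 0; 0 0.001 0.003 0.145 0 0 0; 0 0.001 0.003 0.145 0 0 0; 1 0.001 0.003 0.145 0 0 0; 1 0.001 0.003 0.145 0 0 0; 1 0.001 0.003 0.145 0 0 0; 1 0.001 0.003 0.145 0 0 0; 1 0.001 0.003 0.145 0 0 0; 1 0.001 0.003 0.145 0 0 0",
  "grip_force": 25
}}

```text
time_s: 10.72
position: [0.4416, -0.1691, 0.0515]
tool_rot: [-0.0, 1.0, -0.0, 0.001]
wrist_force: [-0.2, -0.1, 6.3]
opening: 0.225
grip_force: 26.3
```

Emit:
{"op": "jog_arm", "data": {
  "motion": "1 0 0 -0.04 0 0 0; 1 0 0 -0.08 0 0 0; 1 -0.03 0.001 -0.08 0 0 0; 1 -0.09 0.001 -0.08 0 0 0; 1 -0.15 0.002 -0.08 0 0 0; 1 -0.2 0.002 -0.08 0 0 0; 1 -0.23 0.002 -0.08 0 0 0; 1 -0.2387 0.002 -0.08 0 0 0; 1 -0.2387 0.002 -0.06 0 0 0; 1 -0.2387 0.002 -0.04 0 0 0; 1 -0.2387 0.002 -0.03 0 0 0; 1 -0.2387 0.002 -0.03 0 0 0"
}}

```text
time_s: 12.22
position: [0.6191, -0.1672, 0.0724]
tool_rot: [-0.0, 1.0, 0.0, -0.001]
wrist_force: [-0.5, 1.0, -0.0]
opening: 0.229
grip_force: 25.7
```

```bash
python3 - <<'E'
from ov import *
o=manip.get_obs(); print(o["time_s"],o["position"],R.from_quat(o["tool_rot"]).as_matrix().round(3),toolshift(o,(.6205,-.1675,.0548)))
T=imaging.snapshot("top");S=imaging.snapshot("side")
z=o["position"][2]-.0515
cv=[(circ(.6205,-.1675,.051,.008),G),(circ(.6205,-.1675,.039,z),C)]
overlay(T,cv,310,120,160,150,2.5,"pics/a.png");overlay(S,cv,300,230,160,150,2.5,"pics/b.png")
cv2.imwrite("pics/f2.png",np.hstack([cv2.imread("pics/a.png"),cv2.imread("pics/b.png")]))
E
```

```text
12.225 [ 0.6191241  -0.16718249  0.07237345] [[-1.    -0.    -0.002]
 [-0.     1.     0.   ]
 [ 0.002  0.    -1.   ]] [-0.00188015 -0.00043323  0.02342747]
```

View pics/f2.png

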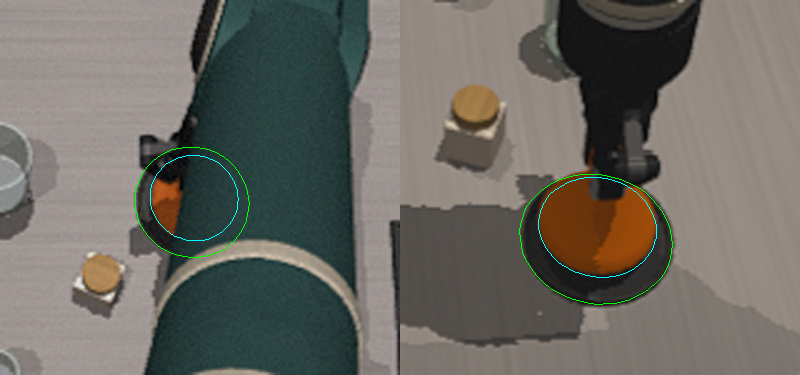

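Side view: the funnel at (600,222) matches its predicted outline, centred over the ring. I'll lower it and release.

Emit:
{"op": "jog_arm", "data": {
  "motion": "1 -0.001 0 0.01 0 0 0; 1 -0.001 0 0.018 0 0 0; 1 -0.001 0 0.023 0 0 0; 1 -0.001 0 0.023 0 0 0; 1 -0.001 0 0.023 0 0 0; 0 -0.001 0 0.023 0 0 0; 0 -0.001 0 0.023 0 0 0; 0 -0.001 0 0.023 0 0 0; 0 -0.001 0 -0.04 0 0 0; 0 -0.001 0 -0.1 0 0 0; -1 -0.001 0 -0.14 0 0 0; -1 -0.001 0 -0.14 0 0 0"
}}

```text
time_s: 13.82
position: [0.6226, -0.1676, 0.1816]
tool_rot: [-0.0, 1.0, -0.001, 0.003]
wrist_force: [-0.0, 0.2, 0.9]
opening: 0.897
grip_force: 0.0
```

Emit:
{"op": "jog_arm", "data": {
  "motion": "-1 -0.005 0.04 0 0 0 0; -1 -0.01 0.1 0 0 0 0; -1 -0.015 0.16 0 0 0 0; -1 -0.02 0.21 0 0 0 0; -1 -0.021 0.234 0 0 0 0; -1 -0.021 0.234 0 0 0 0; -1 -0.021 0.234 0 0 0 0; -1 -0.021 0.234 0 0 0 0"
}}

```text
time_s: 14.82
position: [0.6364, 0.006, 0.1784]
tool_rot: [0.001, 1.0, -0.0, -0.0]
wrist_force: [0.7, 0.0, -0.7]
opening: 0.997
grip_force: 0.0
```

```bash
python3 - <<'E'
from ov import *
o=manip.get_obs(); print(o["time_s"],o["position"],R.from_quat(o["tool_rot"]).as_matrix().round(3),toolshift(o,(.638,.008,.042)))
T=imaging.snapshot("top");S=imaging.snapshot("side")
lg=(.638,.008);sg=(.459,.0085)
cv=[(circ(.6205,-.1675,.051,.008),G),(circ(.6205,-.1675,.039,.003),C)]
for g,r,h in((sg,.021,.075),(lg,.030,.095)): cv+=[(circ(*g,r,0),Y),(circ(*g,r,h),C)]
overlay(T,cv,290,160,133,150,3,"pics/a.png");overlay(S,cv,250,190,160,180,2.5,"pics/b.png")
cv2.imwrite("pics/g1.png",np.hstack([cv2.imread("pics/a.png"),cv2.imread("pics/b.png")]))
E
```

```text
14.825 [0.63644847 0.00600164 0.17838809] [[-1.     0.002 -0.   ]
 [ 0.002  1.    -0.001]
 [ 0.    -0.001 -1.   ]] [-0.00207059  0.0028352   0.18184819]
```

View pics/g1.png

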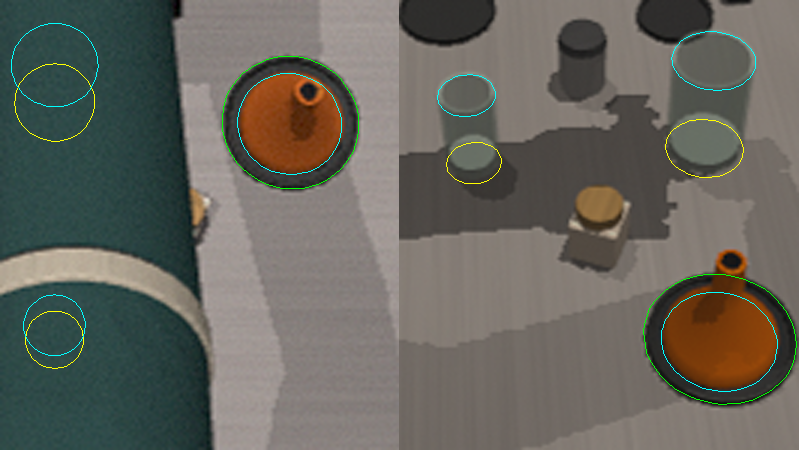

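The funnel is seated in its ring and the glass outlines match. I'll take the large glass next.

Emit:
{"op": "jog_arm", "data": {
  "motion": "-1 -0.002 0.003 0.05 0 0 0; -1 -0.002 0.003 0.1 0 0 0; -1 -0.002 0.003 0.14 0 0 0; -1 -0.002 0.003 0.17 0 0 0; -1 -0.002 0.003 0.182 0 0 0; -1 -0.002 0.003 0.182 0 0 0; 0.1 -0.002 0.003 0.182 0 0 0; 1 -0.002 0.003 0.182 0 0 0; 1 -0.002 0.003 0.182 0 0 0; 1 -0.002 0.003 0.182 0 0 0; 1 -0.002 0.003 0.182 0 0 0; 1 -0.002 0.003 0.182 0 0 0",
  "grip_force": 35
}}

```text
time_s: 16.42
position: [0.6391, 0.0103, 0.0434]
tool_rot: [-0.0, 1.0, -0.0, 0.001]
wrist_force: [-1.0, -1.4, 5.9]
opening: 0.686
grip_force: 38.3
```

Emit:
{"op": "jog_arm", "data": {
  "motion": "1 0 0 -0.02 0 0 0; 1 0 0 -0.06 0 0 0; 1 0 0 -0.1 0 0 0; 1 0 0 -0.14 0 0 0; 1 0.02 0.017 -0.15 0 0 0; 1 0.06 0.051 -0.15 0 0 0; 1 0.1 0.086 -0.15 0 0 0; 1 0.14 0.12 -0.15 0 0 0; 1 0.18 0.154 -0.15 0 0 0; 1 0.22 0.189 -0.15 0 0 0; 1 0.25 0.215 -0.15 0 0 0; 1 0.265 0.228 -0.15 0 0 0"
}}

```text
time_s: 17.92
position: [0.4361, 0.1827, 0.1537]
tool_rot: [-0.002, 1.0, -0.0, -0.001]
wrist_force: [-0.5, -0.4, -2.9]
opening: 0.686
grip_force: 38.5
```

Emit:
{"op": "jog_arm", "data": {
  "motion": "1 0 0 0 0 0 0; 1 0 0 0.03 0 0 0; 1 0 0 0.06 0 0 0; 1 0 0 0.09 0 0 0; 1 0 0 0.11 0 0 0; 1 0 0 0.12 0 0 0; 1 0 0 0.12 0 0 0; 1 0 0 0.12 0 0 0"
}}

```text
time_s: 18.92
position: [0.4397, 0.1816, 0.065]
tool_rot: [-0.0, 1.0, 0.0, 0.001]
wrist_force: [0.1, 0.7, -2.9]
opening: 0.684
grip_force: 38.4
```

```bash
python3 - <<'E'
from ov import *
o=manip.get_obs(); print(o["time_s"],o["position"],R.from_quat(o["tool_rot"]).as_matrix().round(3),toolshift(o,(.4395,.179,.0465)))
S=imaging.snapshot("side");T=imaging.snapshot("top")
z=o["position"][2]-.0434;p=o["position"][:2]
cv=[(circ(.4395,.179,.042,.008),G),(circ(*p,.03,z),Y),(circ(*p,.03,z+.095),C)]
overlay(T,cv,180,210,120,120,3.3,"pics/a.png");overlay(S,cv,210,130,120,120,3.3,"pics/b.png")
cv2.imwrite("pics/g2.png",np.hstack([cv2.imread("pics/a.png"),cv2.imread("pics/b.png")]))
E
```

```text
18.925 [0.4397436  0.18160817 0.06500181] [[-1.    -0.001  0.001]
 [-0.001  1.     0.001]
 [-0.001  0.001 -1.   ]] [ 0.00035649 -0.00349036  0.02466683]
```

View pics/g2.png

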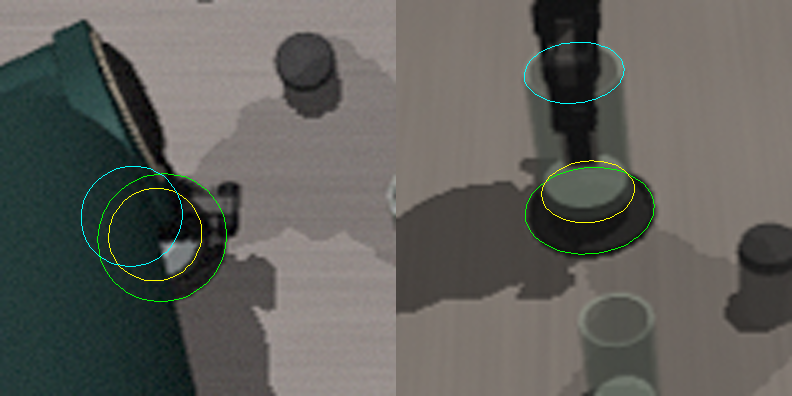

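Emit:
{"op": "jog_arm", "data": {
  "motion": "1 0 -0.003 0.008 0 0 0; 1 0 -0.003 0.016 0 0 0; 1 0 -0.003 0.021 0 0 0; 1 0 -0.003 0.024 0 0 0; 1 0 -0.003 0.0245 0 0 0; 1 0 -0.003 0.0245 0 0 0; 1 0 -0.003 0.0245 0 0 0; 1 0 -0.003 0.0245 0 0 0"
}}

```text
time_s: 20.02
position: [0.439, 0.1791, 0.0464]
tool_rot: [-0.0, 1.0, -0.0, -0.0]
wrist_force: [-2.7, -1.5, 4.8]
opening: 0.685
grip_force: 39.1
```

Emit:
{"op": "jog_arm", "data": {
  "motion": "-1 0 0 0 0 0 0; -1 0 0 0 0 0 0; -1 0 0 0 0 0 0; -1 0 0 -0.04 0 0 0; -1 0 0 -0.1 0 0 0; -1 0 0 -0.15 0 0 0; -1 -0.005 -0.03 -0.18 0 0 0; -1 -0.01 -0.09 -0.18 0 0 0; -1 -0.015 -0.15 -0.18 0 0 0; -1 -0.02 -0.2 -0.18 0 0 0; -1 -0.026 -0.225 -0.18 0 0 0; -1 -0.026 -0.227 -0.18 0 0 0"
}}

```text
time_s: 21.52
position: [0.4589, 0.0077, 0.1811]
tool_rot: [0.001, 1.0, -0.0, 0.0]
wrist_force: [0.6, 0.5, 0.3]
opening: 0.997
grip_force: 0.0
```

Emit:
{"op": "jog_arm", "data": {
  "motion": "-1 0 0 0 0 0 0; -1 0 0 0 0 0 0"
}}

```text
time_s: 21.78
position: [0.4586, 0.0101, 0.181]
tool_rot: [-0.001, 1.0, 0.0, -0.0]
wrist_force: [-0.1, -0.1, -0.1]
opening: 0.998
grip_force: 0.0
```

```bash
python3 - <<'E'
from ov import *
o=manip.get_obs(); print(o["time_s"],o["position"],R.from_quat(o["tool_rot"]).as_matrix().round(3),toolshift(o,(.459,.0085,.030)))
S=imaging.snapshot("side");T=imaging.snapshot("top")
cv=[(circ(.4395,.179,.042,.008),G),(circ(.4395,.179,.03,.003),Y),(circ(.4395,.179,.03,.098),C),(circ(.459,.0085,.021,0),Y),(circ(.459,.0085,.021,.075),C)]
overlay(T,cv,180,210,120,120,3.3,"pics/a.png");overlay(S,cv,210,140,120,120,3.3,"pics/b.png")
cv2.imwrite("pics/g3.png",np.hstack([cv2.imread("pics/a.png"),cv2.imread("pics/b.png")]))
E
```

```text
21.775 [0.45862823 0.01014201 0.18100296] [[-1.    -0.003 -0.   ]
 [-0.003  1.     0.   ]
 [ 0.     0.    -1.   ]] [-0.00050667 -0.00226087  0.20133646]
```

View pics/g3.png

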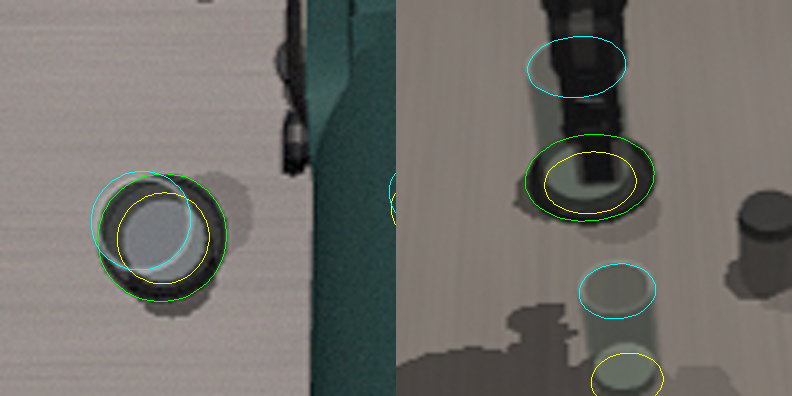

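The large glass stands inside its ring within a few mm of the model. Next, the small glass.

Emit:
{"op": "jog_arm", "data": {
  "motion": "-1 0 -0.001 0.05 0 0 0; -1 0 -0.001 0.1 0 0 0; -1 0 -0.001 0.15 0 0 0; -0.5 0 -0.001 0.185 0 0 0; -0.5 0 -0.001 0.2 0 0 0; -0.3 0 -0.001 0.2 0 0 0; 0 0 -0.001 0.2 0 0 0; 1 0 -0.001 0.2 0 0 0; 1 0 -0.001 0.2 0 0 0; 1 0 -0.001 0.2 0 0 0; 1 0 -0.001 0.2 0 0 0; 1 0 -0.001 0.2 0 0 0",
  "grip_force": 30
}}

```text
time_s: 23.38
position: [0.4597, 0.0085, 0.0321]
tool_rot: [-0.0, 1.0, 0.0, 0.001]
wrist_force: [-0.4, 0.6, 7.9]
opening: 0.476
grip_force: 31.0
```

Emit:
{"op": "jog_arm", "data": {
  "motion": "1 0 0 -0.02 0 0 0; 1 0 0 -0.06 0 0 0; 1 0 0 -0.1 0 0 0; 1 0 0 -0.14 0 0 0; 1 -0.02 0.017 -0.15 0 0 0; 1 -0.055 0.046 -0.15 0 0 0; 1 -0.09 0.075 -0.15 0 0 0; 1 -0.125 0.104 -0.15 0 0 0; 1 -0.16 0.133 -0.15 0 0 0; 1 -0.195 0.162 -0.15 0 0 0; 1 -0.22 0.182 -0.15 0 0 0; 1 -0.234 0.194 -0.15 0 0 0"
}}

```text
time_s: 24.88
position: [0.6345, 0.1545, 0.144]
tool_rot: [-0.001, 1.0, -0.0, 0.0]
wrist_force: [-0.3, -0.4, -1.2]
opening: 0.477
grip_force: 30.7
```

Emit:
{"op": "jog_arm", "data": {
  "motion": "1 0 0 0 0 0 0; 1 0 0 0.03 0 0 0; 1 0 0 0.06 0 0 0; 1 0 0 0.09 0 0 0; 1 0 0 0.11 0 0 0; 1 0 0 0.12 0 0 0; 1 0 0 0.12 0 0 0; 1 0 0 0.12 0 0 0"
}}

```text
time_s: 25.88
position: [0.6348, 0.1539, 0.0544]
tool_rot: [-0.0, 1.0, 0.0, 0.001]
wrist_force: [-0.4, -0.7, -0.8]
opening: 0.473
grip_force: 30.8
```

```bash
python3 - <<'E'
from ov import *
o=manip.get_obs(); print(o["time_s"],o["position"],R.from_quat(o["tool_rot"]).as_matrix().round(3),toolshift(o,(.6343,.154,.035)))
S=imaging.snapshot("side");T=imaging.snapshot("top")
z=o["position"][2]-.0321;p=o["position"][:2]
cv=[(circ(.6343,.154,.033,.008),G),(circ(*p,.021,z),Y),(circ(*p,.021,z+.075),C)]
overlay(T,cv,190,140,100,100,4,"pics/a.png");overlay(S,cv,310,120,100,100,4,"pics/b.png")
cv2.imwrite("pics/s2.png",np.hstack([cv2.imread("pics/a.png"),cv2.imread("pics/b.png")]))
E
```

```text
25.875 [0.63475845 0.1539294  0.05444076] [[-1.    -0.001  0.001]
 [-0.001  1.     0.   ]
 [-0.001  0.    -1.   ]] [6.47754189e-04 8.45946963e-05 2.59201637e-02]
```

View pics/s2.png

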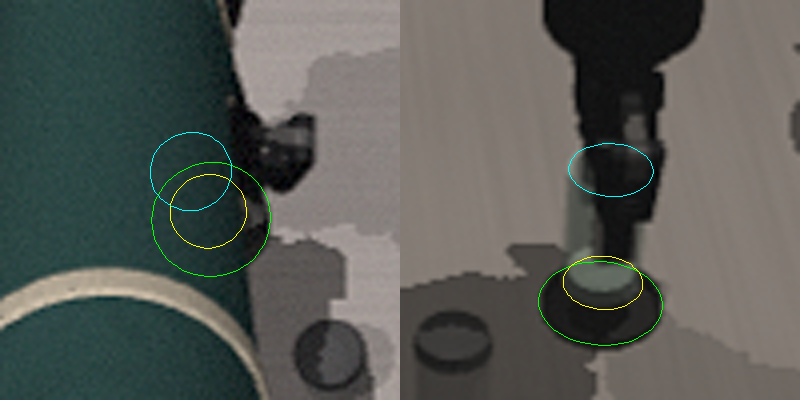

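The glass base at (602,275) sits over the ring centre, so I'll lower it.

Emit:
{"op": "jog_arm", "data": {
  "motion": "1 0 0 0.008 0 0 0; 1 0 0 0.016 0 0 0; 1 0 0 0.022 0 0 0; 1 0 0 0.025 0 0 0; 1 0 0 0.026 0 0 0; 1 0 0 0.026 0 0 0; 1 0 0 0.026 0 0 0; 1 0 0 0.026 0 0 0"
}}

```text
time_s: 26.98
position: [0.6339, 0.1538, 0.0352]
tool_rot: [-0.0, 1.0, -0.0, -0.0]
wrist_force: [-3.4, 0.4, 8.2]
opening: 0.475
grip_force: 31.6
```

Emit:
{"op": "jog_arm", "data": {
  "motion": "-0.5 0 0 0 0 0 0; -0.5 0 0 0 0 0 0; -0.5 0 0 0 0 0 0; -0.5 0 0 -0.04 0 0 0; -0.5 0 0 -0.1 0 0 0; -0.5 0 0 -0.16 0 0 0; -0.5 0 0 -0.22 0 0 0; -0.5 0 0.05 -0.24 0 0 0; -0.5 0 0.12 -0.24 0 0 0; -0.5 0.03 0.2 -0.24 0 0 0; -0.5 0.06 0.27 -0.24 0 0 0; -0.5 0.1 0.33 -0.24 0 0 0"
}}

```text
time_s: 28.48
position: [0.5579, 0.4035, 0.2137]
tool_rot: [-0.001, 1.0, 0.0, -0.0]
wrist_force: [0.5, 0.2, 0.1]
opening: 0.752
grip_force: 0.0
```

Emit:
{"op": "jog_arm", "data": {
  "motion": "-0.5 0.06 0.06 0 0 0 0; -0.5 0.12 0.1 0 0 0 0; -0.5 0.18 0.15 0 0 0 0; -0.5 0.22 0.2 0 0 0 0; -0.5 0.22 0.2 0 0 0 0; -0.5 0.22 0.2 0 0 0 0; -0.5 0.22 0.2 0 0 0 0"
}}

```text
time_s: 29.35
position: [0.3956, 0.5497, 0.2139]
tool_rot: [0.001, 1.0, -0.0, 0.0]
wrist_force: [0.4, -0.1, -0.5]
opening: 0.749
grip_force: 0.0
```

```bash
python3 - <<'E'
from ov import *
o=manip.get_obs(); print(o["time_s"],o["position"])
S=imaging.snapshot("side");T=imaging.snapshot("top")
cv=[(box(.4948,-.3738,.218,.058,0,.008),G),(box(.4948,-.3738,.19,.026,0,.016),C),(circ(.6205,-.1675,.051,.008),G),(circ(.6205,-.1675,.0095,.091),C)]
for x,y,r,h,R_ in((.6343,.154,.021,.075,.033),(.4395,.179,.03,.095,.042)): cv+=[(circ(x,y,R_,.008),G),(circ(x,y,r,.003),Y),(circ(x,y,r,.003+h),C)]
overlay(T,cv,200,160,315,160,2.54,"pics/a.png");overlay(S,cv,220,120,240,150,2.5,"pics/b.png")
a=cv2.imread("pics/a.png")[:400,:800];b=np.zeros((600,800,3),np.uint8);b[:300,:600]=0
a=cv2.resize(a,(600,300));b[:300,:600]=a;b2=cv2.imread("pics/b.png")[:300,:600];b[300:300+b2.shape[0],:b2.shape[1]]=b2
cv2.imwrite("pics/fin.png",b)
h=cv2.cvtColor(T["frame"],cv2.COLOR_RGB2HSV); mk=(h[...,0]<14)&(h[...,1]>110)&(h[...,2]>40)
c,a,ct=blob(mk,(482,257)); w=ray(T,ct,.02).astype(np.float32); print(a,cv2.minAreaRect(w))
E
```

```text
29.35 [0.39562535 0.54971199 0.21393121]
1140 ((0.49556273221969604, -0.3757184147834778), (0.03244192898273468, 0.18939945101737976), 89.95693969726562)
```

View pics/fin.png

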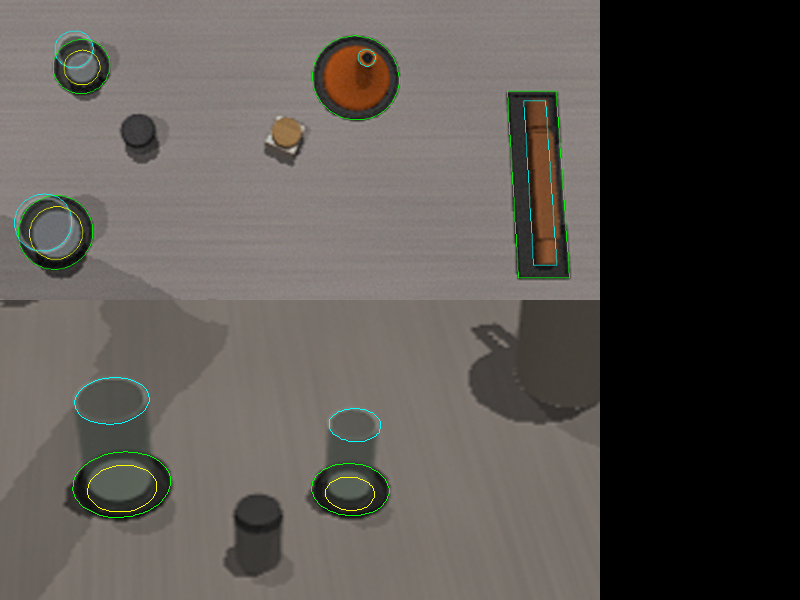

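All four sit centred in their holders within a few mm, and the shaker and jar haven't moved. I'll hand it in.

```bash
python3 -c "
from plant import manip
print(manip.hand_in())"
```

```text
the job is handed in; nothing more can be done
None
```

The job is handed in: in the last pictures both glasses, the funnel and the muddler sat in their holders within a few mm of centre, with the shaker and jar still in place. It took about 29 s of robot time, and the hand-in call gave no verdict.

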